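# Dig the axle link out from behind the upright parts

## Robot

A 7-joint arm with a two-finger parallel gripper is mounted at the origin on the work surface. World frame = base frame: x ahead of the robot, y to its left, z up, the work surface at z = 0. Lengths are in m, angles in rad, forces in N, time in s.
With the tool pointing down it reaches from about 0.35 to 0.9 m from the base axis. Payload 19.9 kg.
Tool frame: the origin (TCP) lies at the very end of the fingers, on their centre line; the grasp point (between the pads) lies 19 mm behind it; z points along the fingers, y is the direction in which the jaws open and shut (so a half turn about z gives the same grasp; the last joint's range is limited). The gripper opens to 94 mm and grips with 3 to 60 N. Pads are 16 mm wide; open, the fingers measure 119 mm over their backs; the gripper's body (75 mm by 177 mm) begins 78 mm behind the grasp point.
Start: joints at [-1.296, 0.417, -0.01, 1.614, 0.005, 1.111, -0.053], TCP at [0.194, 0.594, 0.205] pointing down, gripper open.
Joint ranges: [-2.81, 2.81], [-0.39, 2.02], [-1.27, 1.25], [0.06, 2.57], [-1.19, 4.33], [0.19, 2], [-2.82, 2.82]. Speed limits (rad/s): [1.89, 1.89, 2.39, 2.39, 3.01, 3.01, 3.01].

## Interface

Orientations are given as a unit quaternion [w, x, y, z].
In Python, from station import sense, read_camera, calibration, job_done gives the robot as it stands. The module is installed in compiled form; this text tells all that it offers.
- The arm moves only by the tool jog_arm, never from a script. Its argument "targets" is a list of rows, each a list of 4 numbers: the shift along the tool's x, y, z in mm, then the turn about the tool's z in rad. A call has 1 to 8 rows; each row shifts and turns the pose as measured when the row begins, along the tool's axes as they then stand; what a row does not reach is not made up. A row lasts 1/10 s, in which the tool goes at most 50 mm and 8.59 degrees, less where a joint would pass 70% of its speed; a pose out of reach is approached as far as the arm can. A call is refused whole if a number of a shift passes 50 or a number of a turn 0.15, either way. A call with a gripper value outside its range is refused whole. "hand" is the opening, from 0 (shut) to 1 (fully open), set as the call begins (left out, the last holds). The fingers move at their own pace and stop on an object; "grip_force" is the grip in N (left out, the last holds). Time passes only in rows, so rows that do not move let the fingers close. It gives the time, the measured TCP pose, the force and the opening at its end, in the units of the state.
- sense(): the state, without advancing time (a new reading comes with each control period).
- read_camera(name): name is "side" or "top"; returns the picture (420x560x3 uint8, red, green, blue); there is no depth.
- calibration(name): a dict with "K" (3x3 intrinsics, pixels), "distortion" ([k1, k2, p1, p2, k3] as OpenCV has them; the pictures are not rectified), "T" (4x4, takes a point from camera to world coordinates). Camera axes: x right, y up, looking along -z (the intrinsics and any distortion apply to the point x, -y, -z); pixel columns grow to the right and rows downward; lengths in m; the calibration is good to about 2 mm. A picture is of the moment at which its call begins. calibration takes no time and is no camera call.
- job_done(): hands the job in, once; it reports no verdict.
The state is a dict: "time": time; "joint_pos": joint angles; "joint_vel": joint speeds; "joint_torque": joint torques, N m; "eef_pos": TCP position; "tool_rot": TCP orientation; "wrist_force": force on the tool from outside, world axes, zero at the start; "wrist_torque": the same for the moment, N m; "opening": finger opening in m.
Only numpy, scipy, OpenCV 4.12 (cv2) and the standard library are available. Lean on these libraries where they do the work, as an engineer would, in place of code of your own. Each camera call takes 0.05 s, during which the arm holds its last target. There are 200 camera calls.

## Task

Three turned parts (hub, post and spool) stand in a row in the grey tray, in front of the long axle link lying behind them. Move all three, standing upright, onto the black rubber mat before you move the link; then lay the link flat and centred in the two saddles of the steel cradle, and only then put each part back upright in the tray on the very spot (to about a centimetre) where it stood at the start. Do not knock any part over, and leave the small socket on the mat and the bolt on the cradle plate where they are.

Things in the scene. Friction and masses are not known exactly. Their poses are not given: they have to be found in the camera images.
- hub: Bare aluminium flanged hub standing upright: round flange 46 mm diameter, 12 mm thick, at the bottom, and above it a plain round shaft 26 mm diameter up to a flat top at 88 mm. Grip the shaft from above. Loose, about 0.22 kg. Origin: centre of its underside; z is up its axis.
- post: Dark steel bearing post standing upright: square foot 42 x 42 x 14 mm and above it a square column 24 x 24 mm up to 88 mm; its top shows a small black disc. Grip the column across two flats. Loose, about 0.28 kg. Origin: centre of its underside; x and y are square to the flats, z up. It starts within about 9 degrees of square to the tray.
- spool: Steel spool standing upright: round foot 46 mm diameter (18 mm thick), narrowing to a 20 mm waist (between 30 and 52 mm up), then a round head 36 mm diameter from 60 mm to its flat top at 88 mm. Grip the head (centre 74 mm up). Loose, about 0.25 kg. Origin: centre of its underside; z up.
- link: Bare aluminium axle link lying flat: a bar 26 mm wide and 20 mm high, with a round boss of 34 mm diameter and 22 mm high at each end, bosses 116 mm apart, 150 mm long overall. Grip the bar at its middle, across its width. Loose, about 0.24 kg. Origin: middle of its underside; y along its length, x across it. Either way round is right.
- tray: Fixed grey plastic tray, 150 mm (x) by 210 mm (y), floor 4 mm thick, rim 14 mm high, 4 mm thick. Origin: centre of its underside on the bench. The upright parts stand in a row along its y at tray x = -40 mm, about 62 mm apart, in any order; the link lies behind them along y at about tray x = +10 mm, with 35 mm or more of free floor behind it (to +x).
- mat: Fixed black rubber mat, 200 x 200 mm, 4 mm thick: the side area for the parts cleared away. Origin: centre of its underside on the bench. A part must stand with its centre within the mat's outline. The socket stands near its (+x, +y) corner.
- cradle_seat (a point): Place for the link on the fixed dark steel cradle plate (140 x 180 mm): on its top face, 8 mm above the bench, midway between two saddles, 20 mm to +x of the plate's centre. y along the lying link, x across, z up. The saddles, 58 mm either way along y, are pairs of steel cheeks 18 mm high, 22 long, 10 thick, 52 mm apart across x; a boss of the link lies in each. The middle is free for fingers.
- socket: Bystander, leave where it is: small steel socket standing on the mat, 30 mm diameter, 38 mm high, near (+70, +70) mm of the mat's own axes. Origin: centre of its underside.
- bolt: Bystander, leave where it is: dark steel bolt standing on its 24 mm head on the cradle plate, 42 mm high, about 65 mm from the seat to -x and 50 mm to +y. Origin: centre of its underside.
There are look-alikes about, which are no part of the job. What is shaped like the hub but purple is not meant.

How it is judged:
On the way, in this order (a step that is already met when the one before it is completed fails the run):
1. Hub, post and spool all stand upright and released on the mat, the link still in its place (within 25 mm) (x of hub in the frame of mat between -0.1 and 0.1 m and y of hub in the frame of mat between -0.1 and 0.1 m and z of hub in the frame of mat between -0.002 and 0.01 m and angle between each of hub, post, spool's own z axis and vertical below 0.12 rad and linear speed of each of hub, post, spool below 0.03 m/s and contact force between the fingers and hub below 0.3 N and x of post in the frame of mat between -0.1 and 0.1 m and y of post in the frame of mat between -0.1 and 0.1 m and z of post in the frame of mat between -0.002 and 0.01 m and contact force between the fingers and post below 0.3 N and x of spool in the frame of mat between -0.1 and 0.1 m and y of spool in the frame of mat between -0.1 and 0.1 m and z of spool in the frame of mat between -0.002 and 0.01 m and contact force between the fingers and spool below 0.3 N and distance of link from where it was at the start of the episode below 0.025 m), for 0.2 s.
2. The link lies released in the cradle while the three parts still stand on the mat (x of link in the frame of cradle_seat between -0.012 and 0.012 m and y of link in the frame of cradle_seat between -0.014 and 0.014 m and z of link in the frame of cradle_seat between -0.004 and 0.005 m and angle between the y axis of link and the y axis of cradle_seat, either way round below 0.2 rad and angle between link's own z axis and vertical below 0.1 rad and linear speed of each of link, hub, post, spool below 0.03 m/s and contact force between the fingers and link below 0.3 N and x of hub in the frame of mat between -0.1 and 0.1 m and y of hub in the frame of mat between -0.1 and 0.1 m and z of hub in the frame of mat between -0.002 and 0.01 m and angle between each of hub, post, spool's own z axis and vertical below 0.12 rad and contact force between the fingers and hub below 0.3 N and x of post in the frame of mat between -0.1 and 0.1 m and y of post in the frame of mat between -0.1 and 0.1 m and z of post in the frame of mat between -0.002 and 0.01 m and contact force between the fingers and post below 0.3 N and x of spool in the frame of mat between -0.1 and 0.1 m and y of spool in the frame of mat between -0.1 and 0.1 m and z of spool in the frame of mat between -0.002 and 0.01 m and contact force between the fingers and spool below 0.3 N), for 0.2 s.
At the end, for the whole second after the job is handed in: The link lies flat in the cradle's saddles (centre within 12 mm across and 14 mm along, within 0.2 rad of the saddles' line), and hub, post and spool each stand upright in the tray within 15 mm of where that same part stood at the start; all released and at rest (x of link in the frame of cradle_seat between -0.012 and 0.012 m and y of link in the frame of cradle_seat between -0.014 and 0.014 m and z of link in the frame of cradle_seat between -0.004 and 0.005 m and angle between the y axis of link and the y axis of cradle_seat, either way round below 0.2 rad and angle between each of link, hub, post, spool's own z axis and vertical below 0.1 rad and linear speed of link below 0.03 m/s and contact force between the fingers and link below 0.3 N and distance of each of hub, post, spool from where it was at the start of the episode below 0.015 m and linear speed of each of hub, post, spool below 0.02 m/s and angular speed of each of hub, post, spool below 0.2 rad/s and contact force between the fingers and hub below 0.3 N and contact force between the fingers and post below 0.3 N and contact force between the fingers and spool below 0.3 N); the robot touches nothing.
It fails at once if the socket is disturbed (moved more than 25 mm or knocked over) (distance of socket from where it was at the start of the episode above 0.025 m or angle between socket's own z axis and vertical above 0.5 rad).
It fails at once if the bolt is disturbed (moved more than 25 mm or knocked over) (distance of bolt from where it was at the start of the episode above 0.025 m or angle between bolt's own z axis and vertical above 0.5 rad).
It fails at once if the hub, post or spool is knocked over (tilted more than 0.6 rad) (angle between any of hub, post, spool's own z axis and vertical above 0.6 rad).
It also fails if it takes over 136 s, if anything falls off the work surface, if the arm or the gripper's body presses on something with over 40 N, if the wrist force passes 120 N, or if a joint passes its speed limit or range.

## Working session

There is one attempt and no reset: what is moved stays moved. The work goes in short steps, Python scripts to look and compute and a tool call to move; the robot and the scene stay as the last step left them, time stands still between calls to the robot, and variables do not carry over. Pictures are saved under pics/ and viewed, about 12 in all and at most 16, crops included, and the job is handed in when it is done.

Besides the shell and the picture viewer there is one more tool, called after "Call:" as name([rows], argument=value, ...), one row to a line, values as JSON. jog_arm: Moves the arm, as the interface text tells. Its arguments: {"type":"object","properties":{"targets":{"type":"array","items":{"type":"array","items":{"type":"number"}}},"hand":{"type":"number"},"grip_force":{"type":"number"}},"required":["targets"]}

```bash
mkdir -p pics; cat > h.py <<'E'
import numpy as np, cv2
from station import sense, read_camera, calibration, job_done
def grab(n,f):
    im=read_camera(n); cv2.imwrite('pics/'+f,im[:,:,::-1]); return im
def ray(n,u,v):
    c=calibration(n);p=cv2.undistortPoints(np.array([[[u,v]]],float),np.array(c['K']),np.array(c['distortion']))[0,0]
    T=np.array(c['T']);return T[:3,3],T[:3,:3]@np.array([p[0],-p[1],-1.])
def onz(n,u,v,z):
    o,d=ray(n,u,v);return (o+d*(z-o[2])/d[2]).round(4)
def proj(n,P):
    c=calibration(n);T=np.array(c['T']);q=(np.array(P,float).reshape(-1,3)-T[:3,3])@T[:3,:3]
    q=q*[1,-1,-1];return cv2.projectPoints(q,np.zeros(3),np.zeros(3),np.array(c['K']),np.array(c['distortion']))[0][:,0].round(1)
E
python3 - <<'E'
from h import *
grab('top','t0.png');grab('side','s0.png')
s=sense();print(s['time'],s['eef_pos'],s['tool_rot'],s['opening'])
for n in('top','side'):print(calibration(n)['T'])
E
```

```text
0.1 [0.19404112 0.59376945 0.20489912] [-4.39203416e-05  1.57246789e-01  9.87559192e-01 -5.36652164e-04] 0.09404042288284828
[[-0.00579539  0.98774063 -0.15599637  0.37472054]
 [-0.99953709 -0.01038113 -0.02859783 -0.01340038]
 [-0.02986666  0.15575843  0.98734355  0.90270147]
 [ 0.          0.          0.          1.        ]]
[[-0.97489791  0.12237667 -0.18600542  0.32136443]
 [-0.22230116 -0.5818917   0.78229422  0.81909051]
 [-0.01250045  0.80400622  0.59448948  0.66428358]
 [ 0.          0.          0.          1.        ]]
```

View pics/t0.png

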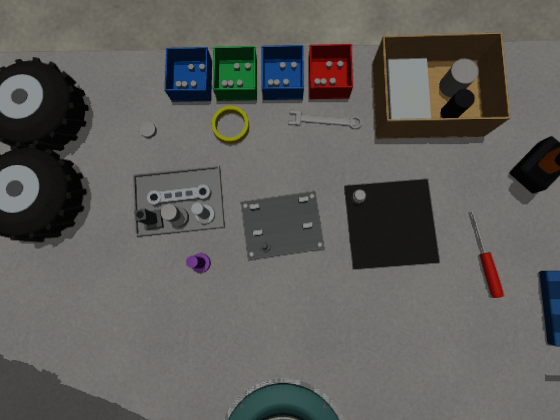

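View pics/s0.png

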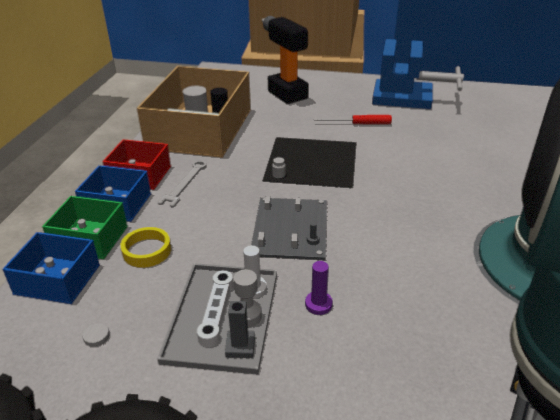

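The candidates in the top view are: post (148,216), a dark square column with a black disc. Spool (175,213), grey head. Hub (203,210), bare aluminium. A purple look-alike at (199,262) is excluded. The link is at (180,194), mat at (392,224), socket at (360,196), cradle at (283,226) and bolt at (265,247). Next is a close crop to check these.

```bash
python3 - <<'E'
from h import *
a=cv2.imread('pics/t0.png');b=cv2.imread('pics/s0.png')
A=cv2.resize(a[160:270,125:330],None,fx=3.8,fy=3.8,interpolation=cv2.INTER_CUBIC)
cv2.imwrite('pics/c0.png',A)
B=cv2.resize(b[185:370,150:340],None,fx=3.2,fy=3.2,interpolation=cv2.INTER_CUBIC)
cv2.imwrite('pics/c1.png',B)
E
```

```text
(no output)
```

View pics/c0.png

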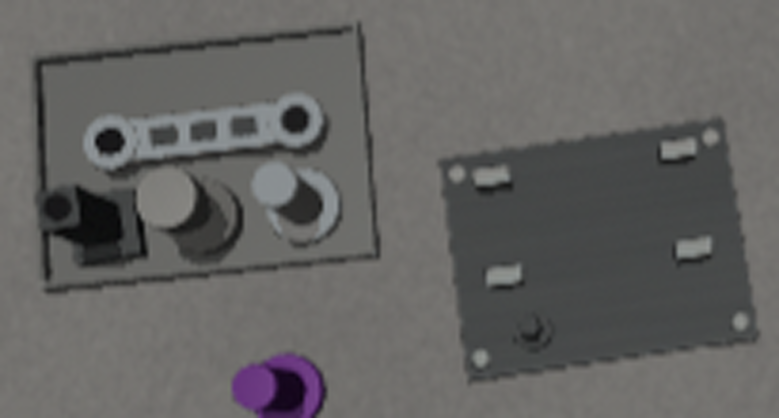

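View pics/c1.png

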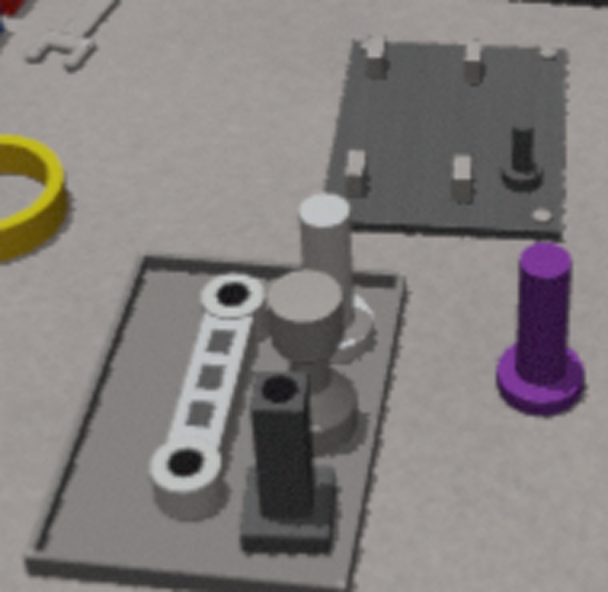

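The top crop confirms post (57,207), spool (166,198), hub (274,185) and link bosses (108,142)/(295,120). The purple part stands outside the tray. I'll triangulate these next.

```bash
python3 - <<'E'
from h import *
t=lambda x,y:((x+.5)/3.8-.5+125,(y+.5)/3.8-.5+160)
s=lambda x,y:((x+.5)/3.2-.5+150,(y+.5)/3.2-.5+185)
def tri(p,q):
    o1,d1=ray('top',*p);o2,d2=ray('side',*q);A=np.c_[d1,-d2];k=np.linalg.lstsq(A,o2-o1,rcond=None)[0]
    P,Q=o1+k[0]*d1,o2+k[1]*d2;return ((P+Q)/2).round(4),round(np.linalg.norm(P-Q),4)
for n,p,q,z in[('post',(57,207),(279,388),.092),('spool',(166,198),(305,295),.092),('hub',(274,185),(324,211),.092),('b1',(108,142),(185,461),.026),('b2',(295,120),(232,294),.026)]:
    print(n,onz('top',*t(*p),z),onz('side',*s(*q),z),tri(t(*p),s(*q)))
def rect(n,pts,z):
    P=np.array([onz('top',*p,z)[:2] for p in pts]);c=P.mean(0)
    # corners order: (+x,+y),(+x,-y),(-x,-y),(-x,+y)
    yv=(P[0]-P[1]+P[3]-P[2])/2;xv=(P[0]-P[3]+P[1]-P[2])/2
    print(n,c.round(4),'len y,x',np.linalg.norm(yv).round(4),np.linalg.norm(xv).round(4),'yaw',np.arctan2(-yv[0],yv[1]).round(3),np.arctan2(xv[1],xv[0]).round(3))
rect('tray',[t(37,60),t(358,26),t(378,256),t(47,290)],.014)
rect('plate',[t(441,158),t(722,120),t(757,340),t(471,382)],.008)
rect('cheeks',[t(491,177),t(678,149),t(693,248),t(503,275)],.024)
rect('mat',[(345,185),(428,180),(438,264),(353,269)],.004)
for n,p,q in[('ch1',(491,175),(377,42)),('ch2',(678,147),(475,46))]:pass
print('cheeks side',[onz('side',*s(*q),.026) for q in[(377,40),(475,45),(357,155),(462,160)]])
print('socket',onz('top',360,196,.042),'bolt',onz('top',*t(532,326),.05),'purple',onz('top',*t(254,385),.088))
print(sense()['eef_pos'])
E
```

```text
post [0.5057 0.3067 0.092 ] [0.5041 0.3038 0.092 ] (array([0.5044, 0.3056, 0.0942]), np.float64(0.0018))
spool [0.5102 0.2445 0.092 ] [0.5088 0.2436 0.092 ] (array([0.5094, 0.2441, 0.0926]), np.float64(0.0015))
hub [0.517  0.1829 0.092 ] [0.5157 0.183  0.092 ] (array([0.5164, 0.1828, 0.0919]), np.float64(0.0013))
b1 [0.5568 0.303  0.026 ] [0.5559 0.2991 0.026 ] (array([0.5554, 0.3016, 0.0292]), np.float64(0.0014))
b2 [0.5694 0.1869 0.026 ] [0.5685 0.1846 0.026 ] (array([0.5684, 0.1864, 0.0278]), np.float64(0.0011))
tray [0.5493 0.2458] len y,x 0.2055 0.1474 yaw 0.094 0.098
plate [0.4896 0.0005] len y,x 0.1774 0.1401 yaw 0.131 0.136
cheeks [0.5101 0.0039] len y,x 0.1164 0.0615 yaw 0.136 0.127
mat [ 0.4907 -0.2546] len y,x 0.1953 0.1987 yaw 0.051 0.053
cheeks side [array([ 0.5482, -0.0583,  0.026 ]), array([ 0.486 , -0.0657,  0.026 ]), array([0.5322, 0.0574, 0.026 ]), array([0.4714, 0.0492, 0.026 ])]
socket [ 0.5502 -0.1784  0.042 ] bolt [0.4388 0.0386 0.05  ] purple [0.4043 0.192  0.088 ]
[0.19404112 0.59376945 0.20489912]
```

```bash
cat >> h.py <<'E'
def state():
    s=sense();w,x,y,z=s['tool_rot']
    ty=np.array([2*(x*y-w*z),1-2*(x*x+z*z)]);return np.array(s['eef_pos']),np.arctan2(ty[1],ty[0])
def plan(P,th,n=12):   # rows towards P with jaw axis at angle th
    p,a=state();d=(np.array(P)-p)*1000;dt=(th-a)/n
    print('at',p.round(4),'jaw',round(a,3))
    for k in range(n):
        b=a+k*dt;u=d/n;print([int(round(-np.sin(b)*u[0]+np.cos(b)*u[1])),int(round(np.cos(b)*u[0]+np.sin(b)*u[1])),int(round(-u[2])),round(-dt,3)])
E
python3 - <<'E'
from h import *
plan((.516,.183,.16),.1,12)
t=lambda x,y:((x+.5)/3.8-.5+125,(y+.5)/3.8-.5+160)
s=lambda x,y:((x+.5)/3.2-.5+150,(y+.5)/3.2-.5+185)
a,b=onz('side',*s(242,538),.018),onz('side',*s(332,540),.018);print('post foot',a,b,np.arctan2(*(a-b)[[1,0]]))
a,b=onz('top',*t(80,250),.018),onz('top',*t(142,241),.018);print(a,b,np.arctan2(*(a-b)[[1,0]]))
print(onz('top',85,190,.1))
E
```

```text
at [0.194  0.5938 0.2049] jaw 1.255
[-36, -24, 4, np.float64(0.096)]
[-38, -21, 4, np.float64(0.096)]
[-40, -17, 4, np.float64(0.096)]
[-42, -13, 4, np.float64(0.096)]
[-43, -9, 4, np.float64(0.096)]
[-43, -5, 4, np.float64(0.096)]
[-43, -1, 4, np.float64(0.096)]
[-43, 4, 4, np.float64(0.096)]
[-43, 8, 4, np.float64(0.096)]
[-42, 12, 4, np.float64(0.096)]
[-41, 16, 4, np.float64(0.096)]
[-39, 20, 4, np.float64(0.096)]
post foot [0.5183 0.3308 0.018 ] [0.4774 0.3231 0.018 ] 0.18608595724178184
[0.4906 0.3202 0.018 ] [0.4958 0.2819 0.018 ] 1.7057414260712085
[0.5586 0.4254 0.1   ]
```

Call:
jog_arm([
  [-36,-24,4,0.096],
  [-38,-21,4,0.096],
  [-40,-17,4,0.096],
  [-42,-13,4,0.096],
  [-43,-9,4,0.096],
  [-43,-5,4,0.096],
  [-43,-1,4,0.096],
  [-43,4,4,0.096],
], hand=0.8)

```text
time: 0.9
eef_pos: [0.4073, 0.3113, 0.1696]
tool_rot: [-0.001, 0.524, 0.852, -0.002]
wrist_force: [0.5, 1.4, -0.5]
opening: 0.0751
```

Call:
jog_arm([
  [-43,8,4,0.096],
  [-42,12,4,0.096],
  [-41,16,4,0.096],
  [-39,20,4,0.096],
])

```text
time: 1.3
eef_pos: [0.5154, 0.1648, 0.1527]
tool_rot: [-0.001, 0.682, 0.731, -0.002]
wrist_force: [0.2, 0.3, -0.2]
opening: 0.0755
```

```bash
python3 - <<'E'
from h import *
plan((.516,.183,.16),.1,4)
E
```

```text
at [0.5154 0.1648 0.1527] jaw 0.069
[5, 0, -2, np.float64(-0.008)]
[5, 0, -2, np.float64(-0.008)]
[5, 1, -2, np.float64(-0.008)]
[5, 1, -2, np.float64(-0.008)]
```

Call:
jog_arm([
  [9,1,0,-0.015],
  [9,1,0,-0.015],
  [0,0,0,0],
  [0,0,0,0],
])

```text
time: 1.7
eef_pos: [0.5181, 0.1779, 0.1516]
tool_rot: [-0.0, 0.675, 0.738, -0.003]
wrist_force: [0.1, -0.0, -0.6]
opening: 0.0753
```

```bash
python3 - <<'E'
from h import *
plan((.516,.183,.055),.1,1)
grab('side','s1.png')
E
```

```text
at [0.5181 0.1779 0.1516] jaw 0.089
[5, -2, 97, np.float64(-0.011)]
```

View pics/s1.png

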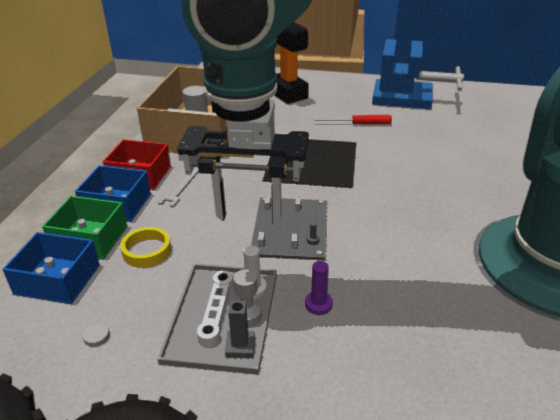

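The gripper hangs over the hub (fingertips at 221,215 and 276,222), with the jaws across x. I'll descend now.

Call:
jog_arm([
  [5,-2,20,-0.011],
  [0,0,25,0],
  [0,0,25,0],
  [0,0,22,0],
  [0,0,0,0],
  [0,0,0,0],
])

```text
time: 2.35
eef_pos: [0.5141, 0.1862, 0.0588]
tool_rot: [-0.0, 0.668, 0.744, -0.001]
wrist_force: [0.6, -0.2, 1.2]
opening: 0.0752
```

Call:
jog_arm([
  [-3,2,2,0],
  [0,0,0,0],
])

```text
time: 2.55
eef_pos: [0.5172, 0.1839, 0.0586]
tool_rot: [-0.0, 0.668, 0.744, -0.0]
wrist_force: [-0.5, 0.4, 0.0]
opening: 0.0752
```

Call:
jog_arm([
  [0,0,0,0],
  [0,0,0,0],
  [0,0,0,0],
  [0,0,0,0],
  [0,0,0,0],
  [0,0,0,0],
  [0,0,0,0],
  [0,0,0,0],
], hand=0, grip_force=25)

```text
time: 3.35
eef_pos: [0.518, 0.1843, 0.0604]
tool_rot: [0.0, 0.668, 0.744, 0.001]
wrist_force: [-0.3, -0.4, -0.5]
opening: 0.0254
```

Call:
jog_arm([
  [0,0,-10,0],
  [0,0,-30,0],
  [0,0,-35,0],
  [0,0,-30,0],
  [-15,-5,-5,0],
  [-30,-10,0,0],
  [-40,-11,0,0],
  [-40,-11,0,0],
])

```text
time: 4.15
eef_pos: [0.492, 0.0542, 0.1753]
tool_rot: [-0.0, 0.665, 0.747, -0.0]
wrist_force: [1.1, -0.5, -3.2]
opening: 0.025
```

Call:
jog_arm([
  [-40,-11,0,0],
  [-40,-11,0,0],
  [-40,-11,0,0],
  [-40,-11,0,0],
  [-30,-8,0,0],
  [-15,-5,0,0],
  [0,0,0,0],
  [0,0,0,0],
])

```text
time: 4.95
eef_pos: [0.4467, -0.1738, 0.1725]
tool_rot: [-0.002, 0.67, 0.743, -0.001]
wrist_force: [0.2, 0.6, -2.9]
opening: 0.0253
```

```bash
python3 - <<'E'
from h import *
plan((.455,-.20,.062),.1,1)
print(sense()['opening'],sense()['joint_pos'])
E
```

```text
at [ 0.4467 -0.1738  0.1725] jaw 0.103
[-27, 6, 110, np.float64(0.003)]
0.0253180493189457 [-0.2402577   0.22785293  0.62424661  2.01356747 -0.16141755  0.95338109
  0.56918831]
```

Call:
jog_arm([
  [-14,3,10,0],
  [-13,3,25,0],
  [0,0,28,0],
  [0,0,24,0],
  [0,0,12,0],
  [0,0,0,0],
  [0,0,0,0],
])

```text
time: 5.65
eef_pos: [0.4561, -0.1949, 0.07]
tool_rot: [-0.003, 0.667, 0.745, -0.0]
wrist_force: [-0.2, 0.1, -2.1]
opening: 0.0255
```

Call:
jog_arm([
  [-4,0,4,0],
  [0,0,3,0],
  [0,0,1,0],
  [0,0,0,0],
])

```text
time: 6.05
eef_pos: [0.4583, -0.1991, 0.064]
tool_rot: [-0.001, 0.667, 0.745, 0.001]
wrist_force: [0.2, -0.0, -2.9]
opening: 0.0258
```

Call:
jog_arm([
  [0,0,1,0],
  [0,0,1,0],
  [0,0,1,0],
  [0,0,0,0],
])

```text
time: 6.45
eef_pos: [0.4585, -0.1991, 0.0612]
tool_rot: [-0.001, 0.667, 0.745, 0.001]
wrist_force: [0.7, -0.1, -2.9]
opening: 0.0255
```

Call:
jog_arm([
  [0,0,1,0],
  [0,0,1,0],
  [0,0,0,0],
])

```text
time: 6.75
eef_pos: [0.4585, -0.1996, 0.0604]
tool_rot: [-0.001, 0.667, 0.745, 0.001]
wrist_force: [0.6, 0.5, -2.9]
opening: 0.0257
```

Call:
jog_arm([
  [0,0,1,0],
  [0,0,1,0],
  [0,0,1,0],
  [0,0,0,0],
])

```text
time: 7.15
eef_pos: [0.4589, -0.2, 0.0604]
tool_rot: [-0.001, 0.667, 0.745, 0.003]
wrist_force: [-1.6, -0.0, -3.3]
opening: 0.0257
```

Call:
jog_arm([
  [0,0,0,0],
  [0,0,0,0],
  [0,0,0,0],
], hand=0.7)

```text
time: 7.45
eef_pos: [0.4593, -0.2001, 0.0604]
tool_rot: [-0.001, 0.667, 0.745, 0.003]
wrist_force: [0.6, 0.0, -0.3]
opening: 0.0459
```

Call:
jog_arm([
  [0,0,-20,0],
  [0,0,-40,0],
  [0,0,-30,0],
  [20,5,-10,0],
  [40,6,0,0],
  [45,6,0,0],
  [45,6,0,0],
  [45,6,0,0],
])

```text
time: 8.25
eef_pos: [0.4669, -0.0032, 0.165]
tool_rot: [0.001, 0.671, 0.741, 0.003]
wrist_force: [1.2, -0.0, 0.2]
opening: 0.0653
```

Call:
jog_arm([
  [45,6,0,0],
  [45,6,0,0],
  [45,6,0,0],
  [45,6,0,0],
  [30,6,0,0],
  [15,0,0,0],
  [0,0,0,0],
  [0,0,0,0],
])

```text
time: 9.05
eef_pos: [0.4719, 0.2386, 0.1656]
tool_rot: [0.0, 0.668, 0.744, 0.003]
wrist_force: [-0.2, -0.7, 0.2]
opening: 0.0659
```

```bash
python3 - <<'E'
from h import *
plan((.5095,.244,.059),.1,1)
im=grab('side','s2.png');cv2.imwrite('pics/s2c.png',cv2.resize(im[:,:,::-1][110:380,140:380],None,fx=2.2,fy=2.2))
E
```

```text
at [0.4719 0.2386 0.1656] jaw 0.107
[1, 38, 107, np.float64(0.007)]
```

View pics/s2c.png

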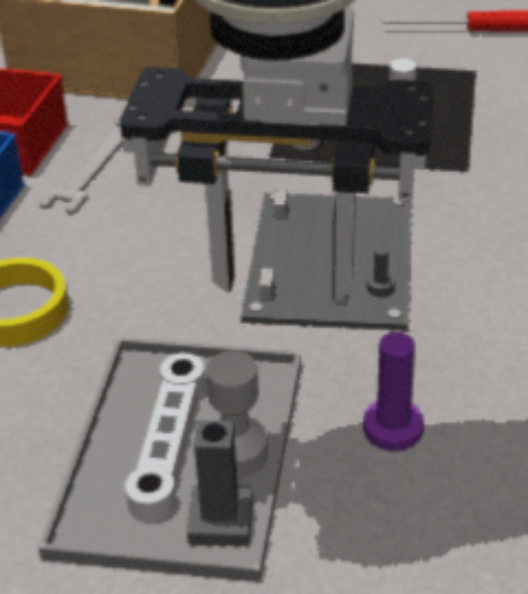

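The hub stands on the mat (top at crop 403,68). The spool and post are untouched. Spool next.

Call:
jog_arm([
  [1,20,0,0],
  [1,18,15,0],
  [0,0,25,0],
  [0,0,25,0],
  [0,0,25,0],
  [0,0,10,0],
  [0,0,0,0],
  [0,0,0,0],
])

```text
time: 9.9
eef_pos: [0.5151, 0.2332, 0.0657]
tool_rot: [0.002, 0.674, 0.739, 0.005]
wrist_force: [1.0, 0.0, -0.0]
opening: 0.0661
```

Call:
jog_arm([
  [11,-4,6,-0.01],
  [0,0,0,0],
  [0,0,0,0],
])

```text
time: 10.2
eef_pos: [0.5109, 0.2453, 0.0618]
tool_rot: [0.002, 0.67, 0.742, 0.006]
wrist_force: [0.4, 0.2, -0.1]
opening: 0.0657
```

Call:
jog_arm([
  [-1,-1,3,0],
  [0,0,0,0],
])

```text
time: 10.4
eef_pos: [0.51, 0.2447, 0.0592]
tool_rot: [0.002, 0.67, 0.743, 0.007]
wrist_force: [0.8, -0.1, -0.3]
opening: 0.0657
```

Call:
jog_arm([
  [0,0,0,0],
  [0,0,0,0],
  [0,0,0,0],
  [0,0,0,0],
  [0,0,0,0],
  [0,0,0,0],
], hand=0, grip_force=25)

```text
time: 11.0
eef_pos: [0.5102, 0.2443, 0.0594]
tool_rot: [0.003, 0.67, 0.743, 0.007]
wrist_force: [-0.4, 0.2, -0.0]
opening: 0.0354
```

Call:
jog_arm([
  [0,0,-10,0],
  [0,0,-30,0],
  [0,0,-35,0],
  [0,0,-30,0],
  [-15,-3,-5,0],
  [-30,-7,0,0],
  [-45,-9,0,0],
  [-45,-9,0,0],
])

```text
time: 11.8
eef_pos: [0.4921, 0.1049, 0.1729]
tool_rot: [0.002, 0.667, 0.745, 0.006]
wrist_force: [1.2, -1.4, -3.6]
opening: 0.0353
```

Call:
jog_arm([
  [-45,-10,0,0],
  [-45,-10,0,0],
  [-45,-10,0,0],
  [-45,-10,0,0],
  [-45,-10,0,0],
  [-45,-10,0,0],
  [-45,-10,0,0],
  [-30,-6,0,0],
])

```text
time: 12.6
eef_pos: [0.4419, -0.2659, 0.1675]
tool_rot: [0.0, 0.669, 0.743, 0.005]
wrist_force: [0.6, 1.1, -3.4]
opening: 0.035
```

Call:
jog_arm([
  [-15,-4,0,0],
  [0,0,0,0],
  [0,0,0,0],
])

```text
time: 12.9
eef_pos: [0.4342, -0.2873, 0.1659]
tool_rot: [-0.001, 0.672, 0.74, 0.004]
wrist_force: [0.5, 0.2, -4.1]
opening: 0.0352
```

```bash
python3 - <<'E'
from h import *
plan((.457,-.262,.059),.1,1)
print(sense()['opening'],sense()['joint_pos'])
E
```

```text
at [ 0.4342 -0.2873  0.1659] jaw 0.097
[23, 25, 107, np.float64(-0.003)]
0.03522612710416348 [-0.02507073  0.3291015   0.6697539   1.92958868 -0.25537978  0.96676386
  0.86202315]
```

Call:
jog_arm([
  [12,13,0,0],
  [11,12,15,0],
  [0,0,28,0],
  [0,0,28,0],
  [0,0,20,0],
  [0,0,5,0],
  [0,0,0,0],
  [0,0,0,0],
])

```text
time: 13.7
eef_pos: [0.4585, -0.2516, 0.0622]
tool_rot: [-0.003, 0.669, 0.743, 0.004]
wrist_force: [1.3, -0.0, -3.0]
opening: 0.0354
```

Call:
jog_arm([
  [-10,0,0,0],
  [0,0,1,0],
  [0,0,1,0],
  [0,0,1,0],
  [0,0,0,0],
])

```text
time: 14.2
eef_pos: [0.4612, -0.2631, 0.0614]
tool_rot: [-0.001, 0.669, 0.743, 0.005]
wrist_force: [-0.0, 0.0, -2.9]
opening: 0.0352
```

Call:
jog_arm([
  [0,0,2,0],
  [0,0,2,0],
  [0,0,1,0],
  [0,0,0,0],
])

```text
time: 14.6
eef_pos: [0.461, -0.2642, 0.0588]
tool_rot: [-0.0, 0.669, 0.743, 0.006]
wrist_force: [0.0, 0.1, -3.3]
opening: 0.0352
```

Call:
jog_arm([
  [0,0,2,0],
  [0,0,1,0],
  [0,0,0,0],
])

```text
time: 14.9
eef_pos: [0.4614, -0.2648, 0.0579]
tool_rot: [0.0, 0.669, 0.743, 0.007]
wrist_force: [-0.0, 0.6, -3.2]
opening: 0.0355
```

Call:
jog_arm([
  [0,0,1,0],
  [0,0,0,0],
  [0,0,0,0],
])

```text
time: 15.2
eef_pos: [0.4616, -0.2648, 0.0578]
tool_rot: [0.0, 0.669, 0.743, 0.007]
wrist_force: [-1.3, 0.6, 1.2]
opening: 0.0353
```

Call:
jog_arm([
  [0,0,0,0],
  [0,0,0,0],
  [0,0,0,0],
], hand=0.7)

```text
time: 15.5
eef_pos: [0.462, -0.2648, 0.0575]
tool_rot: [0.001, 0.669, 0.743, 0.007]
wrist_force: [-0.9, 0.6, 0.0]
opening: 0.056
```

```bash
python3 - <<'E'
from h import *
im=grab('top','t2.png');cv2.imwrite('pics/t2c.png',cv2.resize(im[:,:,::-1][150:300,120:460],None,fx=2.3,fy=2.3))
im=grab('side','s3.png');cv2.imwrite('pics/s3c.png',cv2.resize(im[:,:,::-1][60:260,200:400],None,fx=2.8,fy=2.8))
print(sense()['wrist_force'],state(),sense()['opening'])
E
```

```text
[-0.03054239 -0.13646451  0.00687459] (array([ 0.46197903, -0.26477379,  0.05748264]), np.float64(0.10424752266386733)) 0.06344241131743143
```

View pics/s3c.png

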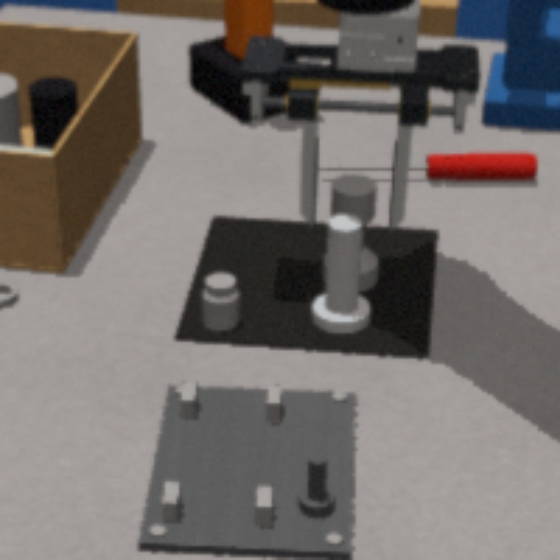

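The hub and spool stand upright on the mat (tops at crop 343,222 and 354,185) and the socket is untouched. Post next.

Call:
jog_arm([
  [0,0,-20,0],
  [0,0,-40,0],
  [0,0,-40,0],
  [20,5,-10,0],
  [40,8,0,0],
  [44,8,0,0],
  [44,8,0,0],
  [44,8,0,0],
])

```text
time: 16.4
eef_pos: [0.4777, -0.0711, 0.1741]
tool_rot: [0.002, 0.673, 0.739, 0.007]
wrist_force: [1.6, -0.3, 0.3]
opening: 0.0657
```

Call:
jog_arm([
  [44,8,0,0],
  [44,8,0,0],
  [44,8,0,0],
  [44,8,0,0],
  [44,8,0,0],
  [44,8,0,0],
  [44,8,0,0],
  [30,6,0,-0.02],
])

```text
time: 17.2
eef_pos: [0.5064, 0.2884, 0.1789]
tool_rot: [0.002, 0.665, 0.747, 0.009]
wrist_force: [-0.3, -1.4, -0.1]
opening: 0.0657
```

Call:
jog_arm([
  [15,3,0,-0.02],
  [0,0,0,-0.01],
  [0,0,0,0],
])

```text
time: 17.5
eef_pos: [0.507, 0.3068, 0.1781]
tool_rot: [0.002, 0.651, 0.759, 0.008]
wrist_force: [-0.3, -1.5, 0.9]
opening: 0.0662
```

```bash
python3 - <<'E'
from h import *
plan((.505,.305,.056),.15,1)
E
```

```text
at [0.507  0.3068 0.1781] jaw 0.152
[-1, -2, 122, np.float64(0.002)]
```

Call:
jog_arm([
  [-1,-2,20,0],
  [0,0,28,0],
  [0,0,28,0],
  [0,0,25,0],
  [0,0,12,0],
  [0,0,2,0],
  [0,0,0,0],
  [0,0,0,0],
])

```text
time: 18.3
eef_pos: [0.511, 0.295, 0.0638]
tool_rot: [0.004, 0.657, 0.754, 0.01]
wrist_force: [0.7, 1.2, -0.0]
opening: 0.0655
```

Call:
jog_arm([
  [10,-5,4,-0.015],
  [0,0,2,0],
  [0,0,0,0],
])

```text
time: 18.6
eef_pos: [0.5051, 0.3061, 0.0596]
tool_rot: [0.004, 0.651, 0.759, 0.012]
wrist_force: [-0.2, -0.8, -1.0]
opening: 0.0655
```

Call:
jog_arm([
  [0,0,0,0],
  [0,0,0,0],
  [0,0,0,0],
  [0,0,0,0],
  [0,0,0,0],
  [0,0,0,0],
  [0,0,0,0],
], hand=0, grip_force=25)

```text
time: 19.3
eef_pos: [0.5049, 0.306, 0.0601]
tool_rot: [0.004, 0.651, 0.759, 0.011]
wrist_force: [-1.3, -0.5, 3.1]
opening: 0.0241
```

Call:
jog_arm([
  [0,0,-10,0],
  [0,0,-30,0],
  [0,0,-35,0],
  [0,0,-30,0],
  [-15,-2,-5,0],
  [-30,-5,0,0],
  [-44,-6,0,0],
  [-44,-6,0,0],
])

```text
time: 20.1
eef_pos: [0.5025, 0.1689, 0.1731]
tool_rot: [0.004, 0.648, 0.762, 0.011]
wrist_force: [0.8, -0.5, -2.4]
opening: 0.024
```

```bash
python3 - <<'E'
from h import *
plan((.455,-.322,.17),.13,10)
print(sense()['opening'],sense()['tool_rot'])
E
```

```text
at [0.5025 0.1689 0.1731] jaw 0.161
[-48, -13, 0, np.float64(0.003)]
[-48, -12, 0, np.float64(0.003)]
[-48, -12, 0, np.float64(0.003)]
[-48, -12, 0, np.float64(0.003)]
[-48, -12, 0, np.float64(0.003)]
[-48, -12, 0, np.float64(0.003)]
[-48, -12, 0, np.float64(0.003)]
[-48, -12, 0, np.float64(0.003)]
[-48, -11, 0, np.float64(0.003)]
[-48, -11, 0, np.float64(0.003)]
0.02397647069938263 [0.0036528  0.64769689 0.76180734 0.01117928]
```

Call:
jog_arm([
  [-44,-11,0,0],
  [-44,-11,0,0],
  [-44,-11,0,0],
  [-44,-11,0,0],
  [-44,-11,0,0],
  [-44,-11,0,0],
  [-44,-11,0,0],
  [-44,-11,0,0],
])

```text
time: 20.9
eef_pos: [0.4624, -0.2118, 0.1651]
tool_rot: [0.003, 0.649, 0.761, 0.011]
wrist_force: [1.3, -0.1, -2.0]
opening: 0.0238
```

Call:
jog_arm([
  [-40,-8,0,0.01],
  [-20,-4,0,0],
  [-10,-2,0,0],
  [0,0,0,0],
  [0,0,0,0],
])

```text
time: 21.4
eef_pos: [0.4524, -0.2925, 0.1621]
tool_rot: [0.002, 0.657, 0.754, 0.009]
wrist_force: [-0.3, -0.0, -2.6]
opening: 0.0241
```

```bash
python3 - <<'E'
from h import *
plan((.455,-.325,.061),.13,1)
print(sense()['tool_rot'],sense()['opening'],sense()['joint_pos'])
E
```

```text
at [ 0.4524 -0.2925  0.1621] jaw 0.137
[-33, -2, 101, np.float64(0.007)]
[0.00170413 0.65686544 0.75394704 0.00942071] 0.02414845964367642 [-0.00959593  0.36542231  0.66135828  1.89551591 -0.29237398  0.96786583
  0.92418771]
```

Call:
jog_arm([
  [-20,-2,0,0],
  [-20,0,10,0],
  [0,0,28,0],
  [0,0,28,0],
  [0,0,20,0],
  [0,0,8,0],
  [0,0,0,0],
  [0,0,0,0],
])

```text
time: 22.2
eef_pos: [0.4626, -0.3208, 0.0657]
tool_rot: [0.002, 0.651, 0.759, 0.012]
wrist_force: [0.2, -0.6, -2.1]
opening: 0.0238
```

Call:
jog_arm([
  [-5,0,2,0],
  [0,0,2,0],
  [0,0,2,0],
  [0,0,1,0],
  [0,0,0,0],
])

```text
time: 22.7
eef_pos: [0.4652, -0.3264, 0.061]
tool_rot: [0.004, 0.651, 0.759, 0.013]
wrist_force: [-1.1, 0.1, -2.1]
opening: 0.0239
```

Call:
jog_arm([
  [0,0,2,0],
  [0,0,1,0],
  [0,0,1,0],
  [0,0,0,0],
])

```text
time: 23.1
eef_pos: [0.4664, -0.3273, 0.0606]
tool_rot: [0.005, 0.651, 0.759, 0.014]
wrist_force: [0.7, 0.4, -2.9]
opening: 0.0239
```

Call:
jog_arm([
  [0,0,2,0],
  [0,0,1,0],
  [0,0,0,0],
])

```text
time: 23.4
eef_pos: [0.4678, -0.3282, 0.0604]
tool_rot: [0.007, 0.651, 0.759, 0.015]
wrist_force: [-1.2, -0.4, -0.4]
opening: 0.0237
```

Call:
jog_arm([
  [0,0,0,0],
  [0,0,0,0],
  [0,0,0,0],
], hand=0.7)

```text
time: 23.7
eef_pos: [0.4682, -0.3284, 0.0605]
tool_rot: [0.007, 0.651, 0.759, 0.015]
wrist_force: [-1.3, -0.6, 0.5]
opening: 0.0444
```

Call:
jog_arm([
  [0,0,-20,0],
  [0,0,-40,0],
  [0,0,-40,0],
  [0,0,-10,0.01],
  [0,0,0,0.01],
  [0,0,0,0],
])

```text
time: 24.3
eef_pos: [0.4642, -0.3295, 0.1723]
tool_rot: [0.006, 0.659, 0.752, 0.015]
wrist_force: [0.5, 0.4, 0.6]
opening: 0.0659
```

```bash
python3 - <<'E'
from h import *
plan((.562,.244,.15),.112,13)
print(sense()['tool_rot'])
im=grab('top','t3.png');im2=grab('side','s4.png')
A=cv2.resize(im[:,:,::-1][150:290,125:460],None,fx=2.3,fy=2.3)
B=cv2.resize(im2[:,:,::-1][80:360,140:420],(322,322))
A=cv2.copyMakeBorder(A,0,0,0,0,0)
cv2.imwrite('pics/m3.png',np.vstack([A,np.pad(cv2.resize(im2[:,:,::-1][100:260,200:400],(345,276)),((0,0),(0,A.shape[1]-345),(0,0)))]))
E
```

```text
at [ 0.4642 -0.3295  0.1723] jaw 0.131
[43, 13, 2, np.float64(0.001)]
[43, 13, 2, np.float64(0.001)]
[43, 13, 2, np.float64(0.001)]
[43, 13, 2, np.float64(0.001)]
[43, 13, 2, np.float64(0.001)]
[43, 13, 2, np.float64(0.001)]
[43, 13, 2, np.float64(0.001)]
[43, 13, 2, np.float64(0.001)]
[43, 13, 2, np.float64(0.001)]
[43, 13, 2, np.float64(0.001)]
[43, 13, 2, np.float64(0.001)]
[43, 13, 2, np.float64(0.001)]
[43, 12, 2, np.float64(0.001)]
[0.00565777 0.65909987 0.75189279 0.01458027]
```

View pics/m3.png

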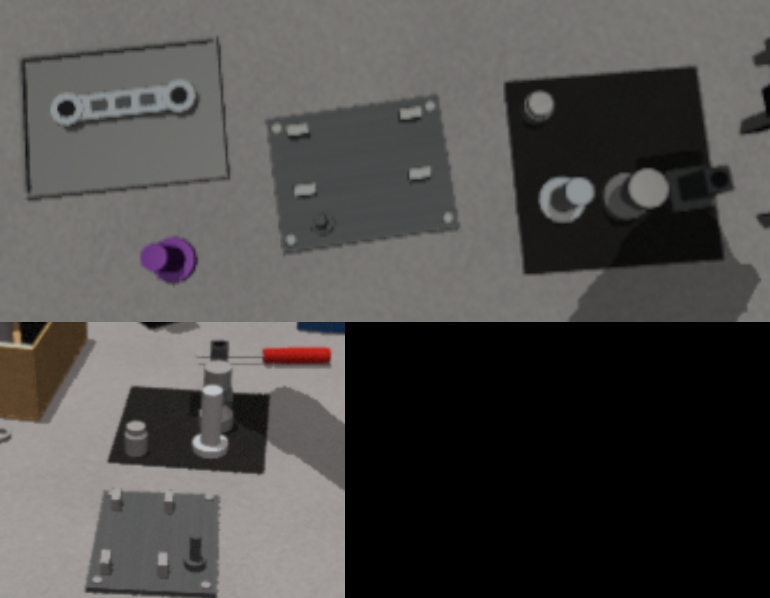

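All three parts stand on the mat (hub 567,198; spool 636,192; post 697,186) and the link is still in the tray (bosses 66,107 and 179,95). Link next.

Call:
jog_arm([
  [20,6,0,0],
  [40,13,0,0],
  [44,13,0,0],
  [44,13,0,0],
  [44,13,0,0],
  [44,13,0,0],
  [44,13,0,0],
  [44,13,0,0],
])

```text
time: 25.2
eef_pos: [0.5144, 0.0109, 0.1688]
tool_rot: [0.001, 0.663, 0.749, 0.009]
wrist_force: [1.6, 0.5, 0.7]
opening: 0.0658
```

Call:
jog_arm([
  [44,13,0,0],
  [44,13,0,0],
  [44,13,0,0],
  [44,13,0,0],
  [35,12,0,0],
  [20,6,0,0],
  [0,0,0,0],
  [0,0,0,0],
])

```text
time: 26.0
eef_pos: [0.5506, 0.2656, 0.1613]
tool_rot: [-0.002, 0.659, 0.752, 0.003]
wrist_force: [0.2, -0.7, -1.1]
opening: 0.0661
```

```bash
python3 - <<'E'
from h import *
plan((.562,.244,.011),.112,1)
t=lambda x,y:((x+.5)/2.3-.5+125,(y+.5)/2.3-.5+150)
print(onz('top',*t(66,107),.026),onz('top',*t(179,95),.026))
print(np.mean([onz('top',*t(*p),.022) for p in[(297,130),(410,113),(305,189),(419,173)]],0))
print(sense()['tool_rot'])
E
```

```text
at [0.5506 0.2656 0.1613] jaw 0.132
[-23, 8, 150, np.float64(0.02)]
[0.5586 0.3022 0.026 ] [0.5698 0.1862 0.026 ]
[0.51045  0.003875 0.022   ]
[-0.00200357  0.65876174  0.75234241  0.00313974]
```

Call:
jog_arm([
  [-8,6,10,0.02],
  [-5,4,25,0],
  [0,0,30,0],
  [0,0,25,0],
  [0,0,10,0],
  [0,0,0,0],
  [0,0,0,0],
])

```text
time: 26.7
eef_pos: [0.565, 0.2426, 0.0549]
tool_rot: [-0.001, 0.672, 0.74, 0.002]
wrist_force: [0.6, -0.2, 0.6]
opening: 0.0658
```

```bash
python3 - <<'E'
from h import *
plan((.563,.244,.011),.112,1)
print(sense()['tool_rot'])
E
```

```text
at [0.565  0.2426 0.0549] jaw 0.096
[2, -2, 44, np.float64(-0.016)]
[-0.00108608  0.67249121  0.74010246  0.00165616]
```

Call:
jog_arm([
  [4,-3,10,-0.016],
  [1,0,14,0],
  [1,0,10,0],
  [0,0,4,0],
  [0,0,0,0],
  [0,0,0,0],
])

```text
time: 27.3
eef_pos: [0.5623, 0.2497, 0.0159]
tool_rot: [-0.001, 0.666, 0.746, 0.003]
wrist_force: [0.4, 0.2, 0.8]
opening: 0.0656
```

Call:
jog_arm([
  [-5,0,3,0],
  [0,0,2,0],
  [0,0,1,0],
  [0,0,0,0],
])

```text
time: 27.7
eef_pos: [0.5635, 0.2441, 0.0102]
tool_rot: [-0.0, 0.666, 0.746, 0.004]
wrist_force: [-1.0, 0.6, 0.7]
opening: 0.0655
```

Call:
jog_arm([
  [0,0,2,0],
  [0,0,0,0],
])

```text
time: 27.9
eef_pos: [0.5636, 0.2443, 0.0082]
tool_rot: [-0.0, 0.666, 0.746, 0.004]
wrist_force: [0.2, 0.5, 0.1]
opening: 0.0658
```

Call:
jog_arm([
  [0,0,0,0],
  [0,0,0,0],
  [0,0,0,0],
  [0,0,0,0],
  [0,0,0,0],
  [0,0,0,0],
  [0,0,0,0],
], hand=0, grip_force=35)

```text
time: 28.6
eef_pos: [0.5636, 0.2445, 0.0084]
tool_rot: [-0.0, 0.666, 0.746, 0.004]
wrist_force: [0.5, 0.4, -0.9]
opening: 0.0259
```

Call:
jog_arm([
  [0,0,-10,0],
  [0,0,-25,0],
  [0,0,-30,0],
  [0,0,-25,0],
  [0,0,-5,0],
  [0,0,0,0],
])

```text
time: 29.2
eef_pos: [0.5624, 0.2432, 0.1081]
tool_rot: [-0.001, 0.666, 0.746, 0.003]
wrist_force: [-0.7, 0.7, -2.2]
opening: 0.0257
```

```bash
python3 - <<'E'
from h import *
plan((.510,.0035,.10),.132,6)
print(sense()['tool_rot'],sense()['opening'])
E
```

```text
at [0.5624 0.2432 0.1081] jaw 0.113
[-39, -13, 1, np.float64(-0.003)]
[-39, -13, 1, np.float64(-0.003)]
[-39, -13, 1, np.float64(-0.003)]
[-39, -14, 1, np.float64(-0.003)]
[-39, -14, 1, np.float64(-0.003)]
[-38, -14, 1, np.float64(-0.003)]
[-6.03287259e-04  6.66163099e-01  7.45798608e-01  3.28609298e-03] 0.0257377555896118
```

Call:
jog_arm([
  [-15,-5,0,0],
  [-35,-12,0,-0.005],
  [-40,-14,0,-0.005],
  [-40,-14,0,-0.005],
  [-40,-14,0,-0.003],
  [-30,-11,0,0],
  [-18,-6,0,0],
  [0,0,0,0],
])

```text
time: 30.0
eef_pos: [0.5042, 0.0037, 0.0985]
tool_rot: [-0.003, 0.66, 0.752, -0.002]
wrist_force: [0.4, 0.5, -2.0]
opening: 0.0258
```

Call:
jog_arm([
  [0,0,0,0],
  [0,0,0,0],
])

```text
time: 30.2
eef_pos: [0.5029, 0.0032, 0.0973]
tool_rot: [-0.004, 0.66, 0.751, -0.003]
wrist_force: [-0.4, 1.0, -2.2]
opening: 0.0255
```

```bash
python3 - <<'E'
from h import *
plan((.510,.0035,.05),.132,1)
print(sense()['tool_rot'],sense()['opening'])
E
```

```text
at [0.5029 0.0032 0.0973] jaw 0.129
[-1, 7, 47, np.float64(-0.003)]
[-0.00380838  0.66000238  0.7512488  -0.0027568 ] 0.025517956430777065
```

Call:
jog_arm([
  [0,4,10,-0.003],
  [0,2,20,0],
  [0,0,15,0],
  [0,0,5,0],
  [0,0,0,0],
  [0,0,0,0],
])

```text
time: 30.8
eef_pos: [0.5095, 0.0083, 0.0425]
tool_rot: [-0.004, 0.656, 0.755, -0.003]
wrist_force: [-0.3, -0.2, -1.0]
opening: 0.0258
```

```bash
python3 - <<'E'
from h import *
plan((.510,.0035,.0125),.132,1)
im2=grab('side','s5.png');im=grab('top','t5.png')
B=cv2.resize(im2[:,:,::-1][170:280,220:360],(764,600));cv2.imwrite('pics/m5.png',B)
E
```

```text
at [0.5095 0.0083 0.0425] jaw 0.14
[-5, 0, 30, np.float64(0.008)]
```

View pics/m5.png

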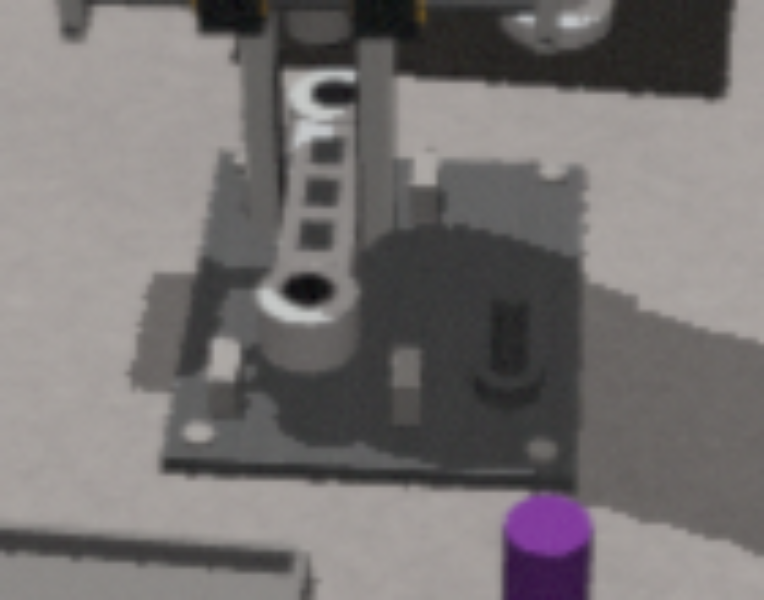

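The link hangs above the saddles (near boss 307,288), between the near cheeks (225,350) and (405,360). I'll check the alignment numerically.

```bash
python3 - <<'E'
from h import *
f=lambda x,y:((x+.5)/5.457-.5+220,(y+.5)/5.4545-.5+170)
print('boss',onz('side',*f(307,290),.0601),onz('side',*f(332,93),.0601),'expect',[.5014,.0657],[.5176,-.0491])
print('cheeks near',onz('side',*f(225,353),.026),onz('side',*f(406,362),.026),'far r',onz('side',*f(427,163),.026))
c,s=np.cos(.132),np.sin(.132)
for u in(-31,31):print('model near',(.51+u*c/1000-58*s/1000).round(4),(.0035+u*s/1000+58*c/1000).round(4))
E
```

```text
boss [0.5023 0.0637 0.0601] [ 0.5194 -0.0519  0.0601] expect [0.5014, 0.0657] [0.5176, -0.0491]
cheeks near [0.5321 0.061  0.026 ] [0.4707 0.053  0.026 ] far r [ 0.486 -0.063  0.026]
model near 0.4716 0.0569
model near 0.5331 0.0651
```

Call:
jog_arm([
  [-6,0,5,0.008],
  [0,0,8,0],
  [0,0,6,0],
  [0,0,2,0],
  [0,0,0,0],
])

```text
time: 31.4
eef_pos: [0.511, 0.0017, 0.0209]
tool_rot: [-0.004, 0.66, 0.752, -0.002]
wrist_force: [0.1, -0.0, -1.6]
opening: 0.0259
```

Call:
jog_arm([
  [1,-1,3,0],
  [0,0,2,0],
  [0,0,2,0],
  [0,0,1,0],
  [0,0,0,0],
])

```text
time: 31.9
eef_pos: [0.5099, 0.0029, 0.0125]
tool_rot: [-0.003, 0.659, 0.752, -0.002]
wrist_force: [-1.9, -0.9, 0.1]
opening: 0.0258
```

Call:
jog_arm([
  [0,0,0,0],
  [0,0,0,0],
  [0,0,0,0],
  [0,0,0,0],
], hand=0.7)

```text
time: 32.3
eef_pos: [0.5105, 0.0029, 0.013]
tool_rot: [-0.003, 0.659, 0.752, -0.001]
wrist_force: [-0.5, -0.1, -0.9]
opening: 0.0543
```

Call:
jog_arm([
  [0,0,-15,0],
  [0,0,-35,0],
  [0,0,-45,0],
  [0,0,-40,0],
  [0,0,-15,0.01],
  [0,0,0,0.01],
  [0,0,0,0],
])

```text
time: 33.0
eef_pos: [0.5108, 0.0013, 0.174]
tool_rot: [-0.003, 0.668, 0.744, -0.001]
wrist_force: [-0.6, 0.6, -0.6]
opening: 0.0658
```

```bash
python3 - <<'E'
from h import *
plan((.464,-.328,.15),.13,9)
im2=grab('side','s6.png');grab('top','t6.png')
B=cv2.resize(im2[:,:,::-1][60:280,200:420],(600,600));cv2.imwrite('pics/m6.png',B)
E
```

```text
at [0.5108 0.0013 0.174 ] jaw 0.107
[-36, -9, 3, np.float64(-0.003)]
[-36, -9, 3, np.float64(-0.003)]
[-36, -9, 3, np.float64(-0.003)]
[-36, -9, 3, np.float64(-0.003)]
[-36, -9, 3, np.float64(-0.003)]
[-36, -10, 3, np.float64(-0.003)]
[-36, -10, 3, np.float64(-0.003)]
[-36, -10, 3, np.float64(-0.003)]
[-36, -10, 3, np.float64(-0.003)]
```

View pics/m6.png

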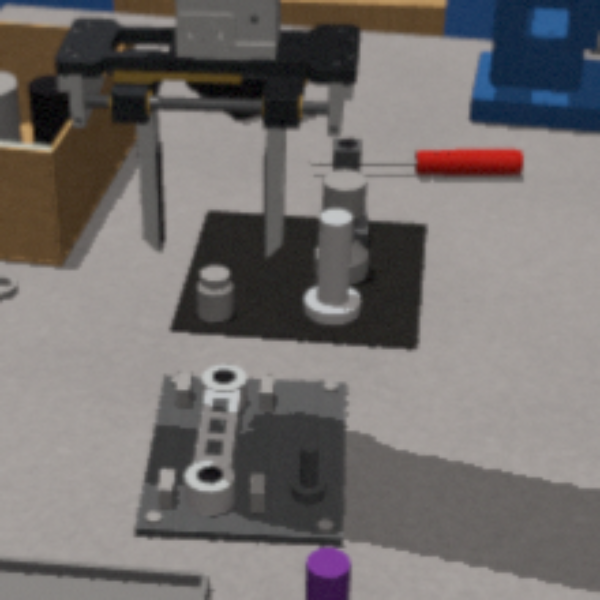

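The link lies between the cheeks in the cradle (bosses 222,377 and 209,475), the parts stand on the mat, and the bolt and socket are unmoved. Now I'll return the hub.

Call:
jog_arm([
  [-15,-6,0,0],
  [-35,-13,0,0],
  [-40,-15,0,0],
  [-40,-15,0,0],
  [-35,-13,0,0],
  [-20,-8,0,0],
  [0,0,0,0],
  [0,0,0,0],
])

```text
time: 33.9
eef_pos: [0.4516, -0.2025, 0.1672]
tool_rot: [-0.007, 0.669, 0.744, -0.007]
wrist_force: [0.1, 0.5, -0.3]
opening: 0.0659
```

```bash
python3 - <<'E'
from h import *
plan((.459,-.2,.06),.105,1)
a=cv2.imread('pics/t6.png');cv2.imwrite('pics/t6c.png',cv2.resize(a[150:290,230:460],None,fx=3.4,fy=3.4))
E
```

```text
at [ 0.4516 -0.2025  0.1672] jaw 0.106
[2, 8, 107, np.float64(0.001)]
```

View pics/t6c.png

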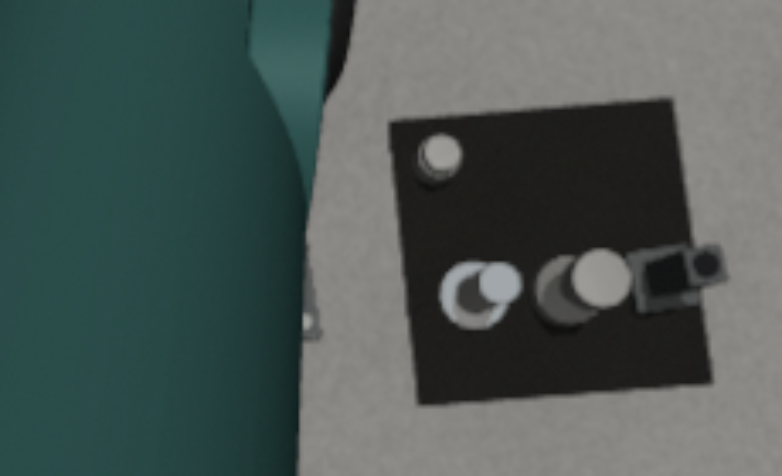

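The top crop shows the hub top at (499,283), spool (601,278) and post disc (707,264), all on the mat. The arm hides the cradle.

```bash
python3 - <<'E'
from h import *
t=lambda x,y:((x+.5)/3.4-.5+230,(y+.5)/3.4-.5+150)
for p in[(499,283),(601,278),(707,264)]:print(onz('top',*t(*p),.092))
E
```

```text
[ 0.4603 -0.2001  0.092 ]
[ 0.4628 -0.2627  0.092 ]
[ 0.471  -0.3278  0.092 ]
```

Call:
jog_arm([
  [-2,4,15,0],
  [-2,2,28,0],
  [0,0,28,0],
  [0,0,20,0],
  [0,0,6,0],
  [0,0,0,0],
  [0,0,0,0],
])

```text
time: 34.6
eef_pos: [0.4563, -0.202, 0.0657]
tool_rot: [-0.008, 0.666, 0.746, -0.007]
wrist_force: [0.0, 0.8, 0.3]
opening: 0.0659
```

Call:
jog_arm([
  [2,3,4,0],
  [0,0,2,0],
  [0,0,0,0],
])

```text
time: 34.9
eef_pos: [0.4605, -0.1992, 0.0611]
tool_rot: [-0.007, 0.666, 0.746, -0.006]
wrist_force: [0.7, -0.5, 0.9]
opening: 0.0653
```

Call:
jog_arm([
  [0,0,0,0],
  [0,0,0,0],
  [0,0,0,0],
  [0,0,0,0],
  [0,0,0,0],
  [0,0,0,0],
  [0,0,0,0],
], hand=0, grip_force=25)

```text
time: 35.6
eef_pos: [0.4607, -0.1995, 0.0617]
tool_rot: [-0.007, 0.666, 0.746, -0.006]
wrist_force: [-0.6, 0.6, -0.9]
opening: 0.0252
```

Call:
jog_arm([
  [0,0,-10,0],
  [0,0,-30,0],
  [0,0,-35,0],
  [0,0,-30,0],
  [15,4,-5,0],
  [30,8,0,0],
  [42,11,0,0],
  [42,11,0,0],
])

```text
time: 36.4
eef_pos: [0.4808, -0.0701, 0.1802]
tool_rot: [-0.006, 0.671, 0.742, -0.006]
wrist_force: [1.4, 0.3, -3.0]
opening: 0.0258
```

```bash
python3 - <<'E'
from h import *
plan((.516,.183,.17),.1,7)
print(sense()['tool_rot'],sense()['opening'])
E
```

```text
at [ 0.4808 -0.0701  0.1802] jaw 0.101
[35, 9, 1, np.float64(0.0)]
[35, 9, 1, np.float64(0.0)]
[35, 9, 1, np.float64(0.0)]
[35, 9, 1, np.float64(0.0)]
[35, 9, 1, np.float64(0.0)]
[35, 9, 1, np.float64(0.0)]
[35, 9, 1, np.float64(0.0)]
[-0.0061467   0.67057918  0.74178581 -0.00629209] 0.02578456430055145
```

Call:
jog_arm([
  [42,9,0,0],
  [42,9,0,0],
  [42,9,0,0],
  [40,9,0,0],
  [30,9,0,0],
  [15,5,0,0],
  [0,0,0,0],
  [0,0,0,0],
])

```text
time: 37.2
eef_pos: [0.5083, 0.1578, 0.1842]
tool_rot: [-0.005, 0.669, 0.743, -0.005]
wrist_force: [0.0, -0.9, -3.1]
opening: 0.0253
```

```bash
python3 - <<'E'
from h import *
plan((.516,.183,.062),.1,1)
print(sense()['tool_rot'],sense()['opening'])
E
```

```text
at [0.5083 0.1578 0.1842] jaw 0.105
[24, 10, 122, np.float64(0.005)]
[-0.00548312  0.66882902  0.74337694 -0.00532948] 0.02533729868500597
```

Call:
jog_arm([
  [18,5,10,0],
  [14,2,25,0],
  [0,0,28,0],
  [0,0,28,0],
  [0,0,15,0],
  [0,0,2,0],
  [0,0,0,0],
  [0,0,0,0],
])

```text
time: 38.0
eef_pos: [0.5122, 0.1862, 0.0731]
tool_rot: [-0.005, 0.673, 0.74, -0.005]
wrist_force: [-0.1, 1.0, -1.0]
opening: 0.0254
```

Call:
jog_arm([
  [-3,4,4,0],
  [0,0,3,0],
  [0,0,2,0],
  [0,0,0,0],
])

```text
time: 38.4
eef_pos: [0.5181, 0.1836, 0.0655]
tool_rot: [-0.004, 0.673, 0.74, -0.003]
wrist_force: [-0.2, 0.6, -1.9]
opening: 0.0256
```

Call:
jog_arm([
  [0,-1,2,0],
  [0,0,1,0],
  [0,0,1,0],
  [0,0,1,0],
  [0,0,0,0],
])

```text
time: 38.9
eef_pos: [0.5171, 0.184, 0.0616]
tool_rot: [-0.004, 0.673, 0.74, -0.003]
wrist_force: [0.2, -0.3, -2.2]
opening: 0.0254
```

Call:
jog_arm([
  [0,0,1,0],
  [0,0,1,0],
  [0,0,1,0],
  [0,0,0,0],
])

```text
time: 39.3
eef_pos: [0.5175, 0.1843, 0.0617]
tool_rot: [-0.005, 0.673, 0.74, -0.002]
wrist_force: [-0.0, 1.6, -2.2]
opening: 0.0252
```

Call:
jog_arm([
  [0,0,1,0],
  [0,0,0,0],
  [0,0,0,0],
  [0,0,0,0],
], hand=0.7)

```text
time: 39.7
eef_pos: [0.5179, 0.1846, 0.0605]
tool_rot: [-0.005, 0.673, 0.74, -0.001]
wrist_force: [-0.4, -0.6, 0.1]
opening: 0.0542
```

Call:
jog_arm([
  [0,0,-20,0],
  [0,0,-40,0],
  [0,0,-40,0],
  [-20,-4,-5,0],
  [-40,-8,0,0],
  [-44,-10,0,0],
  [-44,-10,0,0],
  [-44,-10,0,0],
])

```text
time: 40.5
eef_pos: [0.4942, -0.0131, 0.1669]
tool_rot: [-0.005, 0.669, 0.743, -0.001]
wrist_force: [1.6, -0.1, 1.0]
opening: 0.0659
```

Call:
jog_arm([
  [-44,-10,0,0],
  [-44,-10,0,0],
  [-44,-10,0,0],
  [-44,-10,0,0],
  [-35,-8,0,0],
  [-20,-4,0,0],
  [0,0,0,0],
  [0,0,0,0],
])

```text
time: 41.3
eef_pos: [0.4576, -0.2661, 0.1632]
tool_rot: [-0.005, 0.673, 0.74, -0.003]
wrist_force: [0.9, 0.2, -0.3]
opening: 0.0661
```

```bash
python3 - <<'E'
from h import *
plan((.4625,-.264,.059),.105,1)
im2=grab('side','s7.png');cv2.imwrite('pics/s7c.png',cv2.resize(im2[:,:,::-1][190:380,150:350],(600,570)))
print(sense()['tool_rot'])
E
```

```text
at [ 0.4576 -0.2661  0.1632] jaw 0.094
[2, 5, 104, np.float64(-0.011)]
[-0.00479716  0.67276605  0.73983537 -0.00253859]
```

View pics/s7c.png

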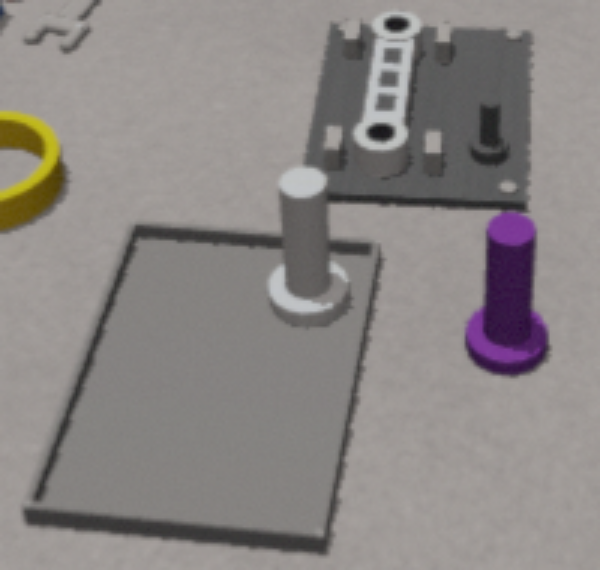

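The hub is back at (251,251) px, matching the original (251.2,250.9). The link is centred in the saddles. Spool next.

Call:
jog_arm([
  [-3,2,15,0],
  [-3,0,28,0],
  [0,0,28,0],
  [0,0,20,0],
  [0,0,6,0],
  [0,0,0,0],
  [0,0,0,0],
])

```text
time: 42.05
eef_pos: [0.4614, -0.2651, 0.0597]
tool_rot: [-0.006, 0.669, 0.743, -0.002]
wrist_force: [0.4, 0.2, 0.5]
opening: 0.0656
```

Call:
jog_arm([
  [0,1,1,0],
  [0,0,0,0],
  [0,0,0,0],
])

```text
time: 42.35
eef_pos: [0.4638, -0.2651, 0.0606]
tool_rot: [-0.004, 0.669, 0.743, -0.001]
wrist_force: [0.0, 0.3, 0.5]
opening: 0.066
```

Call:
jog_arm([
  [0,0,0,0],
  [0,0,0,0],
  [0,0,0,0],
  [0,0,0,0],
  [0,0,0,0],
  [0,0,0,0],
], hand=0, grip_force=25)

```text
time: 42.95
eef_pos: [0.464, -0.2653, 0.0614]
tool_rot: [-0.004, 0.669, 0.743, -0.001]
wrist_force: [0.0, -0.5, -0.1]
opening: 0.0354
```

Call:
jog_arm([
  [0,0,-10,0],
  [0,0,-30,0],
  [0,0,-35,0],
  [0,0,-35,0],
  [15,4,-5,0],
  [30,8,0,0],
  [44,10,0,0],
  [44,10,0,0],
])

```text
time: 43.75
eef_pos: [0.4806, -0.1326, 0.1851]
tool_rot: [-0.003, 0.674, 0.739, -0.002]
wrist_force: [0.8, 0.6, -3.5]
opening: 0.0353
```

Call:
jog_arm([
  [44,9,0,0],
  [44,9,0,0],
  [44,9,0,0],
  [44,9,0,0],
  [44,9,0,0],
  [44,9,0,0],
  [44,9,0,0],
  [30,6,0,0],
])

```text
time: 44.55
eef_pos: [0.5163, 0.2253, 0.1912]
tool_rot: [-0.003, 0.674, 0.739, -0.0]
wrist_force: [0.4, -0.0, -3.1]
opening: 0.0353
```

Call:
jog_arm([
  [15,3,0,0],
  [0,0,0,0],
  [0,0,0,0],
])

```text
time: 44.85
eef_pos: [0.5171, 0.2443, 0.1917]
tool_rot: [-0.003, 0.672, 0.74, -0.001]
wrist_force: [0.7, -0.3, -3.3]
opening: 0.0355
```

```bash
python3 - <<'E'
from h import *
plan((.5095,.244,.06),.1,1)
print(sense()['tool_rot'],sense()['opening'])
E
```

```text
at [0.5171 0.2443 0.1917] jaw 0.096
[0, -8, 132, np.float64(-0.004)]
[-0.00267312  0.67218326  0.7403796  -0.00075174] 0.0355431393953452
```

Call:
jog_arm([
  [5,-6,10,0],
  [4,-5,25,0],
  [0,0,28,0],
  [0,0,28,0],
  [0,0,18,0],
  [0,0,6,0],
  [0,0,0,0],
  [0,0,0,0],
])

```text
time: 45.65
eef_pos: [0.5028, 0.2446, 0.0725]
tool_rot: [-0.002, 0.676, 0.737, -0.001]
wrist_force: [-0.6, 0.3, -2.4]
opening: 0.0355
```

Call:
jog_arm([
  [0,5,4,0],
  [0,1,3,0],
  [0,0,2,0],
  [0,0,0,0],
])

```text
time: 46.05
eef_pos: [0.5107, 0.2456, 0.0652]
tool_rot: [-0.002, 0.677, 0.736, 0.001]
wrist_force: [0.8, 0.2, -3.2]
opening: 0.0356
```

Call:
jog_arm([
  [-1,-1,2,0],
  [0,0,1,0],
  [0,0,1,0],
  [0,0,1,0],
  [0,0,0,0],
])

```text
time: 46.55
eef_pos: [0.5099, 0.2451, 0.0614]
tool_rot: [-0.002, 0.676, 0.737, 0.002]
wrist_force: [0.0, 0.2, -2.8]
opening: 0.0352
```

Call:
jog_arm([
  [0,0,1,0],
  [0,0,1,0],
  [0,0,1,0],
  [0,0,0,0],
])

```text
time: 46.95
eef_pos: [0.5102, 0.2458, 0.0614]
tool_rot: [-0.003, 0.676, 0.737, 0.003]
wrist_force: [-0.2, 0.3, -3.1]
opening: 0.0358
```

Call:
jog_arm([
  [0,0,1,0],
  [0,0,0,0],
  [0,0,0,0],
  [0,0,0,0],
], hand=0.7)

```text
time: 47.35
eef_pos: [0.5107, 0.2461, 0.0603]
tool_rot: [-0.002, 0.676, 0.737, 0.003]
wrist_force: [-0.1, -0.4, 0.2]
opening: 0.064
```

Call:
jog_arm([
  [0,0,-20,0],
  [0,0,-40,0],
  [0,0,-40,0],
  [-20,-3,-5,0],
  [-40,-6,0,0],
  [-44,-7,0,0],
  [-44,-7,0,0],
  [-44,-7,0,0],
])

```text
time: 48.15
eef_pos: [0.4962, 0.0492, 0.1658]
tool_rot: [-0.002, 0.673, 0.74, 0.003]
wrist_force: [0.8, 0.0, 1.3]
opening: 0.0659
```

Call:
jog_arm([
  [-44,-7,0,0],
  [-44,-7,0,0],
  [-44,-7,0,0],
  [-44,-7,0,0],
  [-44,-7,0,0],
  [-44,-7,0,0],
  [-44,-7,0,0],
  [-35,-6,0,-0.02],
])

```text
time: 48.95
eef_pos: [0.4664, -0.3149, 0.1602]
tool_rot: [-0.002, 0.666, 0.746, 0.003]
wrist_force: [0.6, 0.4, 0.4]
opening: 0.0658
```

Call:
jog_arm([
  [-20,-3,0,-0.02],
  [0,0,0,0],
  [0,0,0,0],
])

```text
time: 49.25
eef_pos: [0.4614, -0.3419, 0.1583]
tool_rot: [-0.003, 0.661, 0.75, 0.002]
wrist_force: [-0.2, 0.2, -0.9]
opening: 0.0659
```

```bash
python3 - <<'E'
from h import *
plan((.4695,-.328,.06),.14,1)
print(sense()['tool_rot'],sense()['opening'])
E
```

```text
at [ 0.4614 -0.3419  0.1583] jaw 0.126
[13, 10, 98, np.float64(-0.014)]
[-0.00265226  0.66134109  0.75007828  0.00186776] 0.06586808463290424
```

Call:
jog_arm([
  [5,4,15,-0.015],
  [3,3,28,0],
  [0,0,28,0],
  [0,0,15,0],
  [0,0,4,0],
  [0,0,0,0],
  [0,0,0,0],
])

```text
time: 49.95
eef_pos: [0.4695, -0.3222, 0.0613]
tool_rot: [-0.004, 0.651, 0.759, 0.003]
wrist_force: [-0.1, -0.1, 0.2]
opening: 0.0657
```

Call:
jog_arm([
  [-6,0,1,0.01],
  [0,0,0,0],
  [0,0,0,0],
])

```text
time: 50.25
eef_pos: [0.4717, -0.3288, 0.062]
tool_rot: [-0.003, 0.655, 0.756, 0.004]
wrist_force: [-0.3, 0.1, 0.1]
opening: 0.0656
```

Call:
jog_arm([
  [0,0,0,0],
  [0,0,0,0],
  [0,0,0,0],
  [0,0,0,0],
  [0,0,0,0],
  [0,0,0,0],
  [0,0,0,0],
], hand=0, grip_force=25)

```text
time: 50.95
eef_pos: [0.4717, -0.3291, 0.0625]
tool_rot: [-0.002, 0.655, 0.755, 0.004]
wrist_force: [-0.5, 0.3, -1.1]
opening: 0.0241
```

Call:
jog_arm([
  [0,0,-10,0],
  [0,0,-30,0],
  [0,0,-35,0],
  [0,0,-35,0],
  [15,3,-5,0],
  [30,5,0,0],
  [44,9,0,0],
  [44,9,0,0],
])

```text
time: 51.75
eef_pos: [0.4764, -0.1973, 0.1874]
tool_rot: [-0.001, 0.659, 0.752, 0.003]
wrist_force: [1.0, -0.3, -2.2]
opening: 0.0239
```

Call:
jog_arm([
  [44,9,0,0],
  [44,9,0,0],
  [44,9,0,0],
  [44,9,0,0],
  [44,9,0,0],
  [44,9,0,0],
  [44,9,0,0],
  [44,9,0,0],
])

```text
time: 52.55
eef_pos: [0.5004, 0.1746, 0.1963]
tool_rot: [-0.0, 0.661, 0.751, 0.005]
wrist_force: [1.3, -0.8, -1.5]
opening: 0.024
```

```bash
python3 - <<'E'
from h import *
plan((.505,.305,.18),.15,3)
print(sense()['tool_rot'],sense()['opening'])
E
```

```text
at [0.5004 0.1746 0.1963] jaw 0.127
[43, 7, 5, np.float64(-0.008)]
[43, 7, 5, np.float64(-0.008)]
[43, 8, 5, np.float64(-0.008)]
[-1.22054980e-04  6.60672495e-01  7.50654266e-01  5.47833267e-03] 0.02397314024350019
```

Call:
jog_arm([
  [44,7,0,-0.01],
  [40,7,0,-0.01],
  [25,5,0,0],
  [10,2,0,0],
  [0,0,0,0],
  [0,0,0,0],
])

```text
time: 53.15
eef_pos: [0.5031, 0.3046, 0.2]
tool_rot: [0.0, 0.651, 0.759, 0.006]
wrist_force: [0.5, 0.3, -2.3]
opening: 0.0239
```

```bash
python3 - <<'E'
from h import *
plan((.505,.305,.063),.15,1)
E
```

```text
at [0.5031 0.3046 0.2   ] jaw 0.154
[0, 2, 137, np.float64(0.004)]
```

Call:
jog_arm([
  [5,0,10,0],
  [4,-1,25,0],
  [0,0,30,0],
  [0,0,30,0],
  [0,0,20,0],
  [0,0,5,0],
  [0,0,0,0],
  [0,0,0,0],
])

```text
time: 53.95
eef_pos: [0.5039, 0.3064, 0.0759]
tool_rot: [0.001, 0.655, 0.755, 0.006]
wrist_force: [-0.1, 0.6, -1.9]
opening: 0.0243
```

Call:
jog_arm([
  [-1,0,5,0],
  [0,0,4,0],
  [0,0,2,0],
  [0,0,1,0],
  [0,0,0,0],
])

```text
time: 54.45
eef_pos: [0.5055, 0.3061, 0.0657]
tool_rot: [0.002, 0.655, 0.755, 0.009]
wrist_force: [-0.2, -0.9, -2.3]
opening: 0.0234
```

Call:
jog_arm([
  [0,-1,2,0],
  [0,0,1,0],
  [0,0,1,0],
  [0,0,1,0],
  [0,0,0,0],
])

```text
time: 54.95
eef_pos: [0.5052, 0.3064, 0.0628]
tool_rot: [0.001, 0.655, 0.755, 0.01]
wrist_force: [0.8, -0.0, -2.0]
opening: 0.0237
```

Call:
jog_arm([
  [0,0,1,0],
  [0,0,1,0],
  [0,0,0,0],
])

```text
time: 55.25
eef_pos: [0.506, 0.3068, 0.0627]
tool_rot: [0.001, 0.655, 0.755, 0.01]
wrist_force: [0.3, -0.4, -2.6]
opening: 0.024
```

Call:
jog_arm([
  [0,0,1,0],
  [0,0,0,0],
  [0,0,0,0],
  [0,0,0,0],
  [0,0,0,0],
], hand=0.7)

```text
time: 55.75
eef_pos: [0.5063, 0.3071, 0.0614]
tool_rot: [0.002, 0.655, 0.755, 0.011]
wrist_force: [0.1, 0.7, 0.2]
opening: 0.0605
```

Call:
jog_arm([
  [0,0,-20,0],
  [0,0,-40,0],
  [0,0,-40,0],
  [0,0,-20,0],
  [-10,-25,-10,0],
  [-20,-40,-10,0],
  [-20,-40,0,0],
  [0,0,0,0],
])

```text
time: 56.55
eef_pos: [0.4036, 0.238, 0.203]
tool_rot: [0.002, 0.655, 0.755, 0.01]
wrist_force: [1.4, -0.0, -1.4]
opening: 0.0658
```

```bash
python3 - <<'E'
from h import *
im2=grab('side','s9.png');im=grab('top','t9.png')
A=cv2.resize(im[:,:,::-1][155:275,125:335],(798,456));cv2.imwrite('pics/t9c.png',A)
cv2.imwrite('pics/s9c.png',cv2.resize(im2[:,:,::-1][185:370,150:340],None,fx=3.2,fy=3.2,interpolation=cv2.INTER_CUBIC))
print(state())
E
```

```text
(array([0.40685677, 0.24060569, 0.2036632 ]), np.float64(0.14178679678827158))
```

View pics/s9c.png

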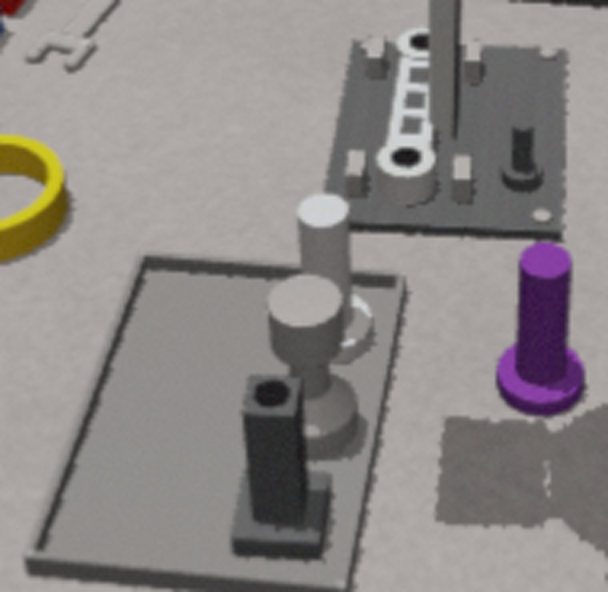

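View pics/t9c.png

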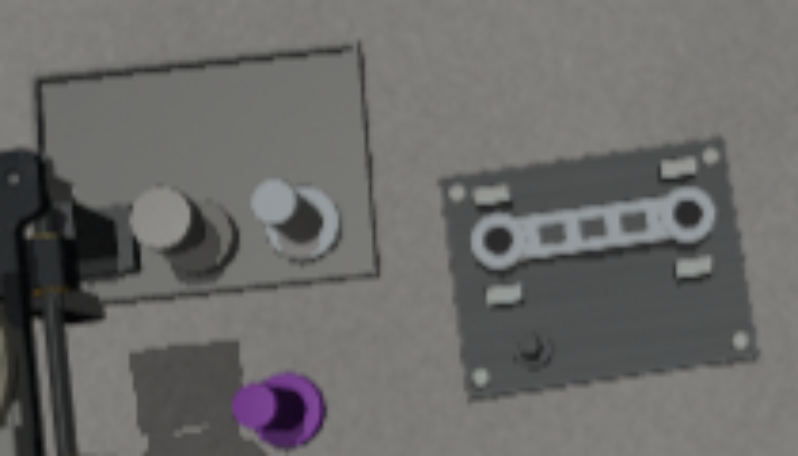

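All parts stand upright in the tray and the link lies between the cheeks. The post disc is at (272,393) against (279,388) originally. I'll quantify that.

```bash
python3 - <<'E'
from h import *
s=lambda x,y:((x+.5)/3.2-.5+150,(y+.5)/3.2-.5+185)
t=lambda x,y:((x+.5)/3.8-.5+125,(y+.5)/3.8-.5+155)
for n,a,b in[('post',(279,388),(272,393)),('spool',(305,295),(305,300)),('hub',(324,211),(324,211))]:print(n,(onz('side',*s(*b),.092)-onz('side',*s(*a),.092)))
print('spool top',onz('top',*t(161,217),.092),'hub',onz('top',*t(274,202),.092))
a,b=onz('top',*t(498,240),.03),onz('top',*t(688,214),.03);print('link',(a+b)/2,np.arctan2(*(b-a)[[0,1]]*[1,-1]))
print('seat',np.mean([onz('top',*t(*p),.026) for p in[(491,195),(678,167),(504,294),(693,266)]],0))
E
```

```text
post [0.0022 0.0035 0.    ]
spool [-0.0009  0.0033  0.    ]
hub [0. 0. 0.]
spool top [0.5102 0.2473 0.092 ] hub [0.5182 0.1829 0.092 ]
link [0.5116 0.0027 0.03  ] 0.12755327788469
seat [0.510275 0.003725 0.026   ]
```

All placements are within about 4 mm. The arm hovers clear, so I'll hand in.

Call:
jog_arm([
  [0,0,0,0],
  [0,0,0,0],
  [0,0,0,0],
])

```text
time: 56.95
eef_pos: [0.4088, 0.2418, 0.2035]
tool_rot: [0.003, 0.655, 0.755, 0.011]
wrist_force: [-0.5, 0.4, -0.2]
opening: 0.0661
```

```bash
python3 -c "
from h import *
print(sense()['time'],job_done())"
```

```text
the job is handed in; nothing more can be done
56.95 None
```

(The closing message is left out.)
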